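Roll the hanging rod onto its glue line and chock it

TASK

The thick wooden hanging rod lies on the back of a drawing, to one side of the pencil line where it will be glued. With the fingertips, push the top of the rod sideways so that it rolls (not slides) onto the line and stays there, the line running under its middle from end to end and its ends within the line's two ticks, and push the brass paperweight bar from the line's other side until it rests along the rod, so that the rod cannot roll away. Push gently: pinch, lift or carry nothing, and leave the jar, the eraser and the pencil on the board where they are.

Things in the scene. Friction and masses are not known exactly. Their poses are not given: they have to be found in the camera images.
- line_mid (a point): middle of the straight pencil line ruled on the white sheet, at the sheet's surface, 12 mm above the table. The sheet is taped to a plywood drawing board 420 x 600 x 12 mm, fixed to the table and turned by up to 17 degrees. The point's x axis runs along the line (board's short side), its y axis across it in the surface, z up. The line is 290 mm long, with a short tick across each end
- rod_center (a point): centre of the thick rod, a plain wooden dowel 28 mm in diameter, 200 mm long, about 85 g, with two small drilled holes. It lies on the sheet parallel to the line (within 1.5 degrees), 60 to 110 mm to one side of it, its axis 14 mm and its top 28 mm above the sheet. The point's x axis is the rod's axis; y and z turn with the rod as it rolls (z up at the start)
- rod_end_a (a point): centre of the rod's end face at its +x end, on its axis, 100 mm from rod_center. A light press of about 2 N on the rod's top is enough to roll it: its axis then moves half as far as the fingertips do. It keeps its direction and stops almost at once when let go slowly; a quick shove sends it rolling on
- rod_end_b (a point): centre of the rod's end face at its -x end, on its axis, 100 mm from rod_center
- weight: brass paperweight, a plain bar 180 x 28 x 18 mm, about 0.6 kg, flat on the sheet on the line's other side from the rod, 60 to 110 mm from the line, within 9 degrees of parallel. Origin at the centre of its underside; x along its length, y across, z up. Slides under about 3 to 5 N and turns to lie against two fingertips that push it. It touches the rod when their axes are 28 mm apart
- paste_jar: glass paste jar with white cap, 50 mm diameter, 58 mm tall, on the board beyond one end of the line, to be left alone; origin at the centre of its underside
- eraser: white eraser 24 x 45 x 13 mm on the board beyond the other end of the line, to be left alone; origin at the centre of its underside
- pencil: dark pencil 180 mm long, 7 mm thick, lying along one 420 mm edge of the board, parallel to the line and about 277 mm from it on the line's +y side, to be left alone; origin at the middle of its underside
There are look-alikes about, which are no part of the job. Leave any blue look-alike of the part that bears rod_center alone.

How it is judged:
On the way:
1. the rod is rolled (turned about its own axis by more than a sixth of a turn), not dragged (angle between rod_center's own z axis and vertical above 1.1 rad), for 0.05 s.
At the end, for the whole second after the job is handed in: both ends of the rod's axis within 7 mm of the line, the rod's middle within 45 mm of the line's middle, the paperweight flat and alongside with no gap over 7 mm between its side face and the rod at either rod end, their middles within 60 mm along the line, both at rest (y of rod_end_a in the frame of line_mid between -0.007 and 0.007 m and y of rod_end_b in the frame of line_mid between -0.007 and 0.007 m and x of rod_center in the frame of line_mid between -0.045 and 0.045 m and z of rod_center in the frame of line_mid below 0.018 m and y of rod_end_a in the frame of weight between -0.035 and 0.035 m and y of rod_end_b in the frame of weight between -0.035 and 0.035 m and x of rod_center in the frame of weight between -0.06 and 0.06 m and angle between weight's own z axis and vertical below 0.06 rad and linear speed of weight below 0.01 m/s and angular speed of rod below 0.5 rad/s); the robot touches nothing.
It fails at once if the rod is lifted (an end more than 10 mm off the sheet) (height (world z) of any of rod_end_a, rod_end_b above 0.036 m).
It fails at once if the paperweight is lifted or tipped (height (world z) of weight above 0.02 m or angle between weight's own z axis and vertical above 0.25 rad).
It fails at once if the rod or the paperweight is pinched or pressed hard (over 40 N from the fingers) (contact force between the fingers and rod above 40 N or contact force between the fingers and weight above 40 N).
It fails at once if the jar, the eraser or the pencil is pushed away (over 25 mm) (distance of any of paste_jar, eraser, pencil from where it was at the start of the episode above 0.025 m).
It also fails if it takes over 67 s, if anything falls off the work surface, if the arm or the gripper's body presses on something with over 40 N, if the wrist force passes 120 N, or if a joint passes its speed limit or range.

ROBOT

A 6-joint arm with a two-finger parallel gripper is mounted at the origin on the work surface. World frame = base frame: x ahead of the robot, y to its left, z up, the work surface at z = 0. Lengths are in m, angles in rad, forces in N, time in s.
With the tool pointing down it reaches from about 0.25 to 0.725 m from the base axis. Payload 4 kg.
Tool frame: the origin (TCP) lies midway between the tips of the shut fingers; the grasp point (between the pads) lies 19 mm behind it; z points along the fingers, y is the direction in which the jaws open and shut (so a half turn about z gives the same grasp; the last joint's range is limited). The gripper opens to 85 mm and grips with 20 to 120 N. Pads are 22 mm wide; open, the fingers measure 114 mm over their backs; the gripper's body (76 mm by 85 mm) begins 54 mm behind the grasp point. The pads swing forward as they close: fully open they stand 13 mm farther back than shut.
Start: joints at [1.31, 0.241, 0.005, 1.335, 0, 1.571], TCP at [0.129, 0.483, 0.231] pointing down, gripper open.
Joint ranges: [-2.72, 2.72], [-1.05, 1.87], [-1.09, 1.28], [-1.99, 2.15], [-1.42, 1.44], [-3.14, 3.14]. Speed limits (rad/s): [2.79, 2.79, 3.14, 3.14, 3.14, 3.14].

INTERFACE

Orientations are given as a unit quaternion [x, y, z, w].
In Python, from workcell import monitor, cams, order gives the robot as it stands.
- The arm moves only by the tool send_rows, never from a script. Its argument "moves" is a list of rows, each a list of 4 numbers: the shift along the tool's x, y, z as a fraction of full scale, then the turn about the tool's z as a fraction of full scale. A call has 1 to 20 rows; each row shifts and turns the commanded pose from where the row before left it, along the tool's axes as they then stand; what a row does not reach is not made up. Full scale, the value 1, is 100 cm for a shift and 0.1 rad for a turn. A row lasts 1/10 s, in which the tool goes at most 50 mm and 8.59 degrees, less where a joint would pass 70% of its speed; a pose out of reach is approached as far as the arm can. A call with a number of a shift or a turn outside -1 to 1 is refused whole. A call with a gripper value outside its range is refused whole. "claw" is the gripper's target within -1 to 1 (fully open at 1, half-way at 0, shut at -1), set as the call begins (left out, the last holds). The fingers move at their own pace and stop on an object; the grip force is fixed at half the most. Time passes only in rows, so rows that do not move let the fingers close. It gives the time, the measured TCP pose, the force and the opening at its end, in the units of the state.
- monitor.get_obs(): the state, without advancing time (a new reading comes with each control period).
- cams.camera(name): name is "side" or "top" or "wrist"; returns (picture, depth): 400x640x3 uint8, blue, green, red; 400x640 float32, m along the optical axis (not along the pixel's ray), 0 where there is no reading.
- cams.camera_info(name): a dict with "intrinsics" (3x3 intrinsics, pixels), "T" (4x4, takes a point from camera to world coordinates); the wrist camera has in their place "mount" (4x4, takes a point from camera to tool coordinates, whose origin is the TCP and whose axes are the flange's). Camera axes: x right, y up, looking along -z (the intrinsics and any distortion apply to the point x, -y, -z); pixel columns grow to the right and rows downward; lengths in m; the calibration is good to about 2 mm. A picture is of the moment at which its call begins: read the wrist's pose just before it. camera_info takes no time and is no camera call.
- order.job_done(): hands the job in, once; it reports no verdict.
The state is a dict: "clock": time; "joint_pos": joint angles; "joint_vel": joint speeds; "tau": joint torques, N m; "eef_pos": TCP position; "tool_rot": TCP orientation; "ft_force": force on the tool from outside, world axes, zero at the start; "ft_torque": the same for the moment, N m; "grip_width": finger opening in m.
Only numpy, scipy, OpenCV 4.12 (cv2) and the standard library are available. Lean on these libraries where they do the work, as an engineer would, in place of code of your own. Each camera call takes 0.05 s, during which the arm holds its last target.

## Working session

There is one attempt and no reset: what is moved stays moved. The work goes in short steps, Python scripts to look and compute and a tool call to move; the robot and the scene stay as the last step left them, time stands still between calls to the robot, and variables do not carry over. Pictures are saved under pics/ and viewed, and the job is handed in when it is done.

Besides the shell and the picture viewer there is one more tool, called after "Call:" as name(argument=value, ...), one argument or row to a line, values as JSON. send_rows: Moves the arm, as the interface text tells. Its arguments: {"type":"object","properties":{"moves":{"type":"array","items":{"type":"array","items":{"type":"number","minimum":-1,"maximum":1}}},"claw":{"type":"number"}},"required":["moves"]}

```bash
mkdir -p pics; ls; python3 - <<'E'
from workcell import monitor, cams, order
import cv2,numpy as np
o=monitor.get_obs();print({k:np.round(v,3) for k,v in o.items()})
for n in ["top","side"]:
    p,d=cams.camera(n);cv2.imwrite(f"pics/{n}0.png",p);np.save(f"{n}0.npy",d)
    i=cams.camera_info(n);print(n,i)
print(cams.camera_info("wrist"))
E
```

```text
pics
{'clock': np.float64(0.0), 'joint_pos': array([ 1.31 ,  0.241,  0.004,  1.335, -0.   ,  1.571]), 'joint_vel': array([ 0.001,  0.001, -0.001, -0.001, -0.002, -0.   ]), 'tau': array([-1.0000e-03, -3.7232e+01,  2.5241e+01,  1.7000e-02, -0.0000e+00,
        0.0000e+00]), 'eef_pos': array([0.129, 0.482, 0.23 ]), 'tool_rot': array([ 0.13 ,  0.992, -0.001, -0.   ]), 'ft_force': array([ 0.539, -0.12 , -0.793]), 'ft_torque': array([ 0.044,  0.012, -0.027]), 'grip_width': np.float64(0.085)}
top {'intrinsics': array([[465.17422688,   0.        , 315.04721611],
       [  0.        , 465.17422688, 196.72846352],
       [  0.        ,   0.        ,   1.        ]]), 'T': array([[ 1.47911591e-02,  9.84232887e-01, -1.76257898e-01,
         2.57386045e-01],
       [-9.99890205e-01,  1.47172034e-02, -1.72689818e-03,
         3.06718485e-02],
       [ 8.94353361e-04,  1.76264089e-01,  9.84342507e-01,
         1.28752148e+00],
       [ 0.00000000e+00,  0.00000000e+00,  0.00000000e+00,
         1.00000000e+00]])}
side {'intrinsics': array([[369.12545853,   0.        , 318.25187463],
       [  0.     
[... 158 characters left out ...]
  [-0.33756821, -0.50321072,  0.79550404,  0.74930302],
       [ 0.01405809,  0.84232177,  0.53879162,  0.55330911],
       [ 0.        ,  0.        ,  0.        ,  1.        ]])}
{'intrinsics': array([[344.66748612,   0.        , 320.38347328],
       [  0.        , 344.66748612, 199.57725874],
       [  0.        ,   0.        ,   1.        ]]), 'mount': array([[-1.73379347e-05,  9.59879709e-01,  2.80412097e-01,
         7.06589402e-02],
       [ 9.99999997e-01,  3.69041431e-05, -6.44965167e-05,
        -1.44555604e-04],
       [-7.22572659e-05,  2.80412095e-01, -9.59879707e-01,
        -1.43008128e-01],
       [ 0.00000000e+00,  0.00000000e+00,  0.00000000e+00,
         1.00000000e+00]])}
```

View pics/top0.png

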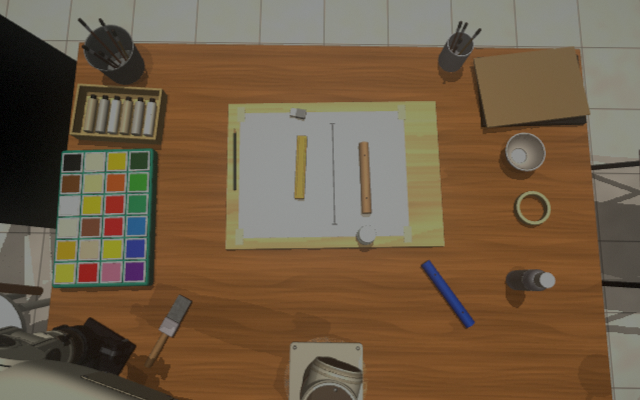

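View pics/side0.png

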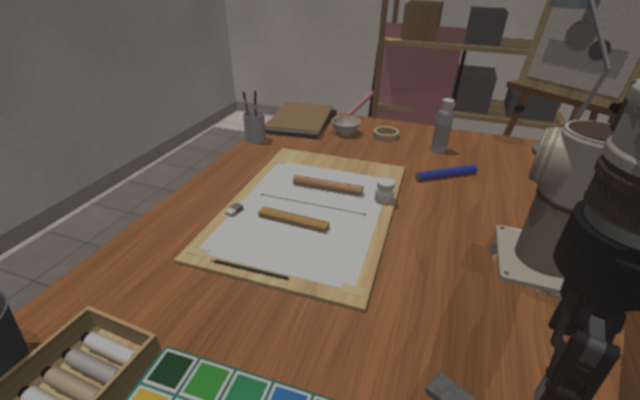

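```bash
cat > h.py <<'E'
from workcell import monitor, cams, order
import cv2,numpy as np
from scipy.spatial.transform import Rotation as R
def info(n,obs=None):
    i=cams.camera_info(n)
    if n!="wrist": return i["intrinsics"],i["T"]
    B=np.eye(4);B[:3,:3]=R.from_quat(obs["tool_rot"]).as_matrix();B[:3,3]=obs["eef_pos"]
    return i["intrinsics"],B@i["mount"]
def px2w(K,T,uv,z):
    u,v=uv
    r=T[:3,:3]@np.array([(u-K[0,2])/K[0,0],-(v-K[1,2])/K[1,1],-1])
    return T[:3,3]+r*(z-T[2,3])/r[2]
def w2px(K,T,p):
    c=T[:3,:3].T@(np.array(p)-T[:3,3]);c=c/-c[2]
    return K[0,0]*c[0]+K[0,2],-K[1,1]*c[1]+K[1,2]
E
python3 - <<'E'
import cv2
p=cv2.imread("pics/top0.png")
c=p[95:255,220:450];cv2.imwrite("pics/topc.png",cv2.resize(c,None,fx=3.4,fy=3.4,interpolation=cv2.INTER_CUBIC))
E
```

```text
(no output)
```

View pics/topc.png

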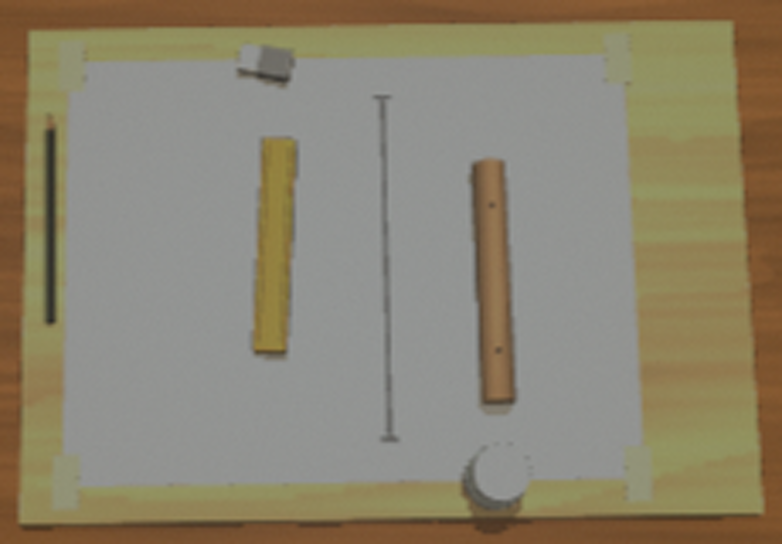

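```bash
python3 - <<'E'
from h import *
K,T=info("top")
for n,c,z in [("line far",(382,97),.012),("line near",(390,439),.012),("rod far",(489,160),.035),("rod near",(498,402),.035),
 ("w far L",(263,139),.03),("w far R",(296,139),.03),("w near L",(255,351),.03),("w near R",(288,352),.03),("pencil far",(51,125),.015),("pencil near",(50,322),.015),("jar",(500,471),.07),("eraser",(266,62),.025)]:
    u,v=220+(c[0]+.5)/3.4-.5,95+(c[1]+.5)/3.4-.5
    print(n,np.round([u,v],1),np.round(px2w(K,T,(u,v),z),4))
E
```

```text
line far [332.  123.2] [ 0.7007 -0.0125  0.012 ]
line near [334.4 223.8] [ 0.4109 -0.0214  0.012 ]
rod far [363.5 141.7] [ 0.6399 -0.1001  0.035 ]
rod near [366.1 212.9] [ 0.4391 -0.1066  0.035 ]
w far L [297.  135.5] [0.6566 0.0862 0.03  ]
w far R [306.7 135.5] [0.6571 0.0589 0.03  ]
w near L [294.6 197.9] [0.4785 0.0888 0.03  ]
w near R [304.4 198.2] [0.4781 0.0622 0.03  ]
pencil far [234.6 131.4] [0.6709 0.2648 0.015 ]
pencil near [234.4 189.4] [0.5028 0.258  0.015 ]
jar [366.7 233.2] [ 0.3803 -0.1041  0.07  ]
eraser [297.9 112.9] [0.7254 0.0854 0.025 ]
```

Call:
send_rows(
  moves=[
    [0, 0, 0, 1],
    [0, 0, 0, 1],
    [0, 0, 0, 1],
    [0, 0, 0, 1],
    [0, 0, 0, 1],
    [0, 0, 0, 1],
    [0, 0, 0, 1],
    [0, 0, 0, 1],
    [0, 0, 0, 1],
    [0, 0, 0, 1],
    [0, 0, 0, 1],
    [0, 0, 0, 1],
    [0, 0, 0, 0.79],
  ],
  claw=1,
)

```text
clock: 1.4
eef_pos: [0.1288, 0.4827, 0.2308]
tool_rot: [0.697, 0.717, -0.001, 0.0]
ft_force: [0.6, 0.8, -0.1]
grip_width: 0.0851
```

Call:
send_rows(
  moves=[
    [-0.038, 0.0245, 0, 0],
    [-0.038, 0.0245, 0, 0],
    [-0.038, 0.0245, 0, 0],
    [-0.038, 0.0245, 0, 0],
    [-0.038, 0.0245, 0, 0],
    [-0.038, 0.0245, 0, 0],
    [-0.038, 0.0245, 0, 0],
    [-0.038, 0.0245, 0, 0],
    [-0.038, 0.0245, 0, 0],
    [-0.038, 0.0245, 0, 0],
    [-0.038, 0.0245, 0, 0],
    [-0.038, 0.0245, 0, 0],
    [-0.038, 0.0245, 0, 0],
    [-0.038, 0.0245, 0, 0],
    [-0.038, 0.0245, 0, 0],
    [-0.038, 0.0245, 0, 0],
    [0, 0, 0, 0],
    [0, 0, 0, 0],
    [0, 0, 0, 0],
  ],
)

```text
clock: 3.3
eef_pos: [0.5387, -0.1117, 0.2309]
tool_rot: [0.696, 0.718, -0.0, -0.001]
ft_force: [0.6, 0.3, 0.4]
grip_width: 0.0854
```

```bash
python3 - <<'E'
from h import *
o=monitor.get_obs();print({k:np.round(v,4) for k,v in o.items()})
p,d=cams.camera("wrist");cv2.imwrite("pics/w1.png",p)
np.save("w1.npy",d)
E
```

```text
{'clock': np.float64(3.3), 'joint_pos': array([-2.0460e-01,  3.4240e-01,  1.4330e-01,  1.3733e+00,  3.0000e-04,
        1.3346e+00]), 'joint_vel': array([ 0.0175, -0.0171, -0.0039, -0.0025, -0.0011, -0.0005]), 'tau': array([-5.87500e-01, -4.16473e+01,  2.55676e+01, -4.67000e-02,
       -2.69000e-02,  1.60000e-03]), 'eef_pos': array([ 0.5387, -0.1117,  0.2309]), 'tool_rot': array([ 6.959e-01,  7.182e-01, -3.000e-04, -8.000e-04]), 'ft_force': array([0.6384, 0.3047, 0.4268]), 'ft_torque': array([-0.0131,  0.0006, -0.0344]), 'grip_width': np.float64(0.0854)}
```

View pics/w1.png

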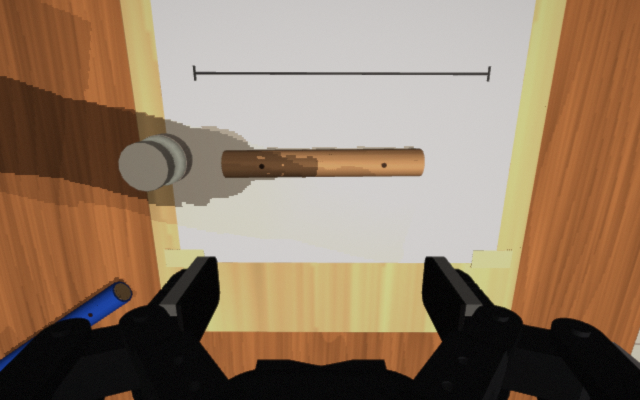

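```bash
cat > meas.py <<'E'
from h import *
def linepts(K,T,pts):
    for n,c,z in pts: print(n,np.round(px2w(K,T,c,z),4))
E
python3 - <<'E'
from h import *
o=monitor.get_obs();K,T=info("wrist",o)
for n,c,z in [("l near",(194.5,72.5),.012),("l far",(489,73.5),.012),("rod near top",(223,150.5),.035),("rod near bot",(223,178),.03),("rod far top",(424,149),.035),("rod far bot",(424,176.5),.03)]:
    print(n,np.round(px2w(K,T,c,z),4))
# model: project rod silhouette for a candidate axis
def sil(ax,ay,th,s):
    out=[]
    for s in (-.1,.1):
        vs=[w2px(K,T,[ax+s*np.cos(th)-.014*np.cos(a)*np.sin(th),ay+s*np.sin(th)+.014*np.cos(a)*np.cos(th),.026+.014*np.sin(a)]) for a in np.linspace(0,6.28,60)]
        v=np.array(vs);out.append((v[:,0].mean(),v[:,1].min(),v[:,1].max()))
    return np.round(out,1)
print(sil(.5395,-.1034,.0324,0))
E
```

```text
l near [ 0.4118 -0.0193  0.012 ]
l far [ 0.703  -0.0108  0.012 ]
rod near top [ 0.4428 -0.0921  0.035 ]
rod near bot [ 0.4401 -0.121   0.03  ]
rod far top [ 0.6403 -0.0843  0.035 ]
rod far bot [ 0.6451 -0.1129  0.03  ]
[[222.8 149.5 177.1]
 [418.9 149.4 177. ]]
```

```bash
python3 - <<'E'
import cv2
p=cv2.imread("pics/w1.png")
cv2.imwrite("pics/w1c.png",cv2.resize(p[60:190,190:500],None,fx=2.5,fy=2.5,interpolation=cv2.INTER_CUBIC))
E
```

```text
(no output)
```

View pics/w1c.png

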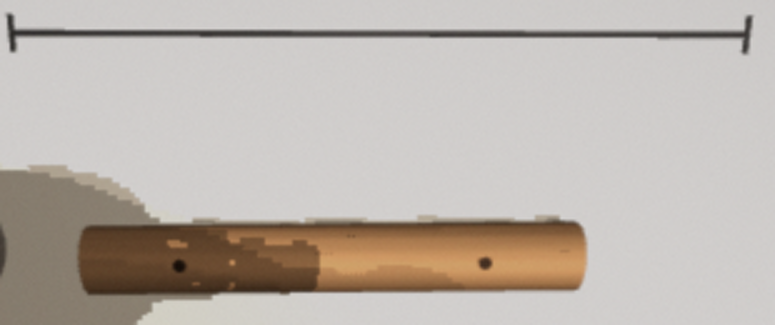

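Call:
send_rows(
  moves=[
    [0, 0, 0.04, 0],
    [0, 0, 0.04, 0],
    [0, 0, 0.04, 0],
    [0, 0, 0.04, 0],
    [0, 0, 0.02, 0],
    [0, 0, 0.01, 0],
    [0, 0, 0.005, 0],
    [0, 0, 0, 0],
  ],
)

```text
clock: 4.15
eef_pos: [0.54, -0.112, 0.037]
tool_rot: [0.696, 0.718, 0.0, 0.0]
ft_force: [-0.4, -0.6, -0.1]
grip_width: 0.0852
```

```bash
python3 - <<'E'
from h import *
o=monitor.get_obs();print({k:np.round(o[k],4) for k in ("clock","eef_pos","ft_force")})
p,d=cams.camera("wrist");q,_=cams.camera("side")
cv2.imwrite("pics/w2.png",p);cv2.imwrite("pics/s2.png",cv2.resize(q[120:280,200:440],None,fx=3.3,fy=3.3,interpolation=cv2.INTER_CUBIC))
E
```

```text
{'clock': np.float64(4.15), 'eef_pos': array([ 0.54 , -0.112,  0.037]), 'ft_force': array([-0.4301, -0.6366, -0.0547])}
```

View pics/w2.png

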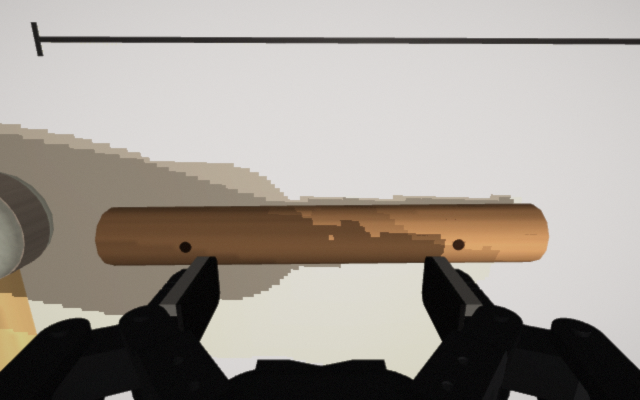

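View pics/s2.png

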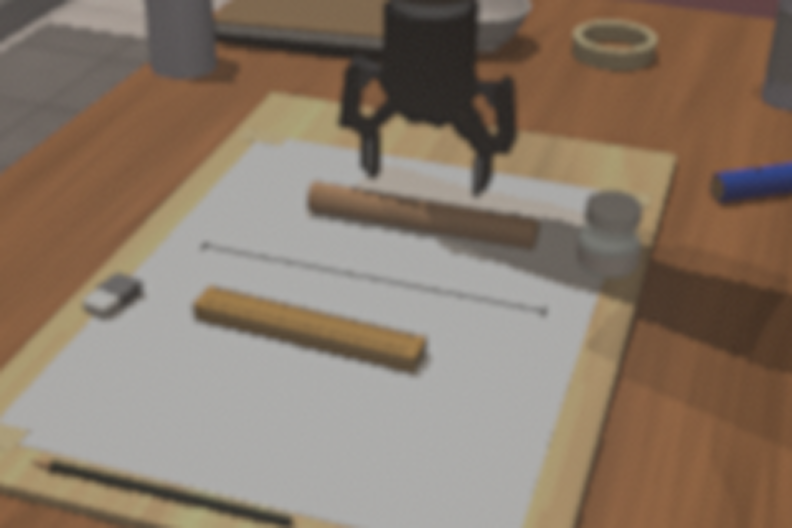

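```bash
python3 - <<'E'
from h import *
o=monitor.get_obs();K,T=info("wrist",o)
R0=R.from_quat(o["tool_rot"]).as_matrix()
for dz in (-.013,0):
  for x in (-.011,0,.011):
    print(dz,x,[np.round(w2px(K,T,o["eef_pos"]+R0@[x,y,dz]),0) for y in (-.0425,.0425)])
print(w2px(K,T,[.54,-.1037,.04]))
E
```

```text
-0.013 -0.011 [array([220., 298.]), array([419., 298.])]
-0.013 0 [array([218., 275.]), array([421., 275.])]
-0.013 0.011 [array([216., 251.]), array([423., 251.])]
0 -0.011 [array([228., 282.]), array([411., 282.])]
0 0 [array([226., 261.]), array([413., 261.])]
0 0.011 [array([224., 238.]), array([415., 238.])]
(np.float64(318.3303256310004), np.float64(244.9696987767947))
```

Call:
send_rows(
  moves=[
    [0, 0, 0.004, 0],
    [0, 0, 0.003, 0],
    [0, 0, 0.002, 0],
    [0, 0, 0, 0],
    [0, 0, 0, 0],
  ],
)

```text
clock: 4.75
eef_pos: [0.5395, -0.1125, 0.0272]
tool_rot: [0.696, 0.718, -0.0, -0.0]
ft_force: [0.3, -1.0, 0.2]
grip_width: 0.0857
```

Call:
send_rows(
  moves=[
    [0, 0, 0.001, 0],
    [0, 0, 0, 0],
  ],
)

```text
clock: 4.95
eef_pos: [0.5398, -0.1126, 0.0266]
tool_rot: [0.696, 0.718, 0.0, 0.0]
ft_force: [0.4, -0.4, 2.2]
grip_width: 0.0851
```

Call:
send_rows(
  moves=[
    [0, 0, 0.0005, 0],
    [0.002, 0, 0, 0],
    [0.003, 0, 0, 0],
    [0.003, 0, 0, 0],
  ],
)

```text
clock: 5.35
eef_pos: [0.5395, -0.1047, 0.0267]
tool_rot: [0.696, 0.718, 0.0, 0.0]
ft_force: [-1.9, -1.2, 5.3]
grip_width: 0.0854
```

```bash
python3 - <<'E'
from h import *
p,d=cams.camera("wrist")
cv2.imwrite("pics/w3.png",p)
E
```

```text
(no output)
```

View pics/w3.png

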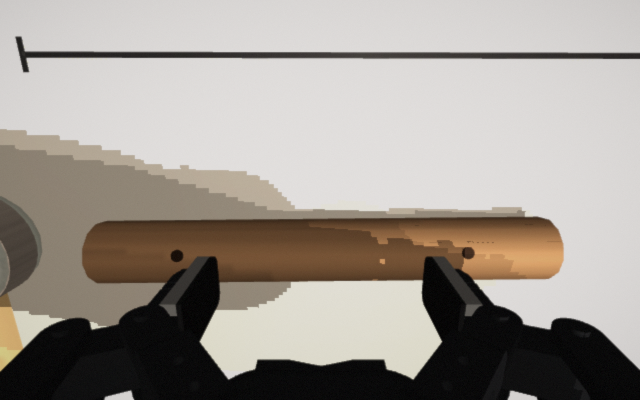

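Call:
send_rows(
  moves=[
    [0.003, 0, 0, 0],
    [0.003, 0, 0, 0],
    [0.003, 0, 0, 0],
    [0.003, 0, 0, 0],
    [0.003, 0, 0, 0],
    [0.003, 0, 0, 0],
    [0.002, 0, 0, 0],
    [0.001, 0, 0, 0],
    [0, 0, 0, 0],
  ],
)

```text
clock: 6.3
eef_pos: [0.5386, -0.0834, 0.0267]
tool_rot: [0.696, 0.718, 0.0, 0.0]
ft_force: [-2.3, 0.6, 7.3]
grip_width: 0.0857
```

```bash
python3 - <<'E'
from h import *
p,d=cams.camera("wrist")
cv2.imwrite("pics/w4.png",p)
E
```

```text
(no output)
```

View pics/w4.png

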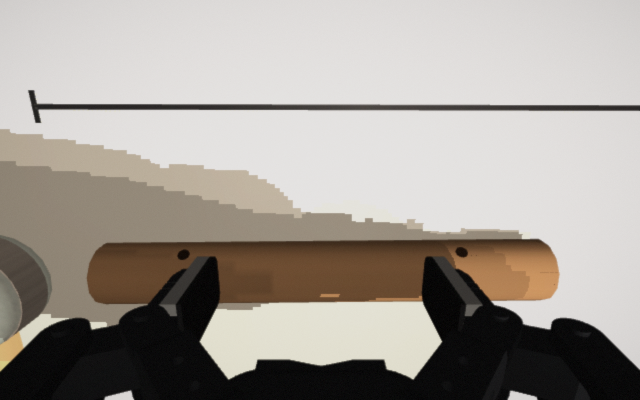

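Call:
send_rows(
  moves=[
    [0.003, 0, 0, 0],
    [0.002, 0, 0, 0],
    [0, 0, 0, 0],
    [0, 0, -0.002, 0],
    [0, 0, -0.006, 0],
    [0, 0, 0, 0],
  ],
)

```text
clock: 6.95
eef_pos: [0.5392, -0.0786, 0.0345]
tool_rot: [0.696, 0.718, 0.0, 0.001]
ft_force: [0.3, -0.1, 0.7]
grip_width: 0.0854
```

```bash
python3 - <<'E'
from h import *
o=monitor.get_obs()
p,d=cams.camera("wrist")
cv2.imwrite("pics/w5.png",p)
K,T=info("wrist",o);print(o["eef_pos"],o["ft_force"])
def sil(ax,ay,th):
    out=[]
    for s in (-.1,.1):
        v=np.array([w2px(K,T,[ax+s*np.cos(th)-.014*np.cos(a)*np.sin(th),ay+s*np.sin(th)+.014*np.cos(a)*np.cos(th),.026+.014*np.sin(a)]) for a in np.linspace(0,6.28,60)])
        out.append((v[:,0].mean(),v[:,1].min(),v[:,1].max()))
    return np.round(out,1)
print(sil(.54,-.0865,.04))
E
```

```text
[ 0.53920847 -0.07858366  0.0345198 ] [ 0.28511462 -0.1278348   0.7033047 ]
[[114.1 240.7 299.8]
 [527.3 236.9 295.8]]
```

View pics/w5.png

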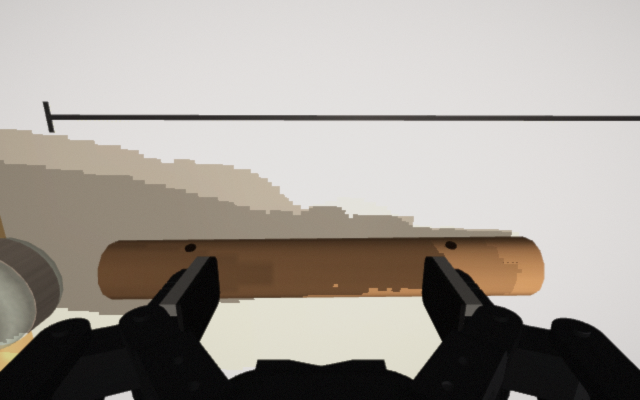

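Call:
send_rows(
  moves=[
    [-0.01, 0, 0, 0],
    [-0.007, 0, 0, 0],
    [0, 0, 0.004, 0],
    [0, 0, 0.002, 0],
    [0, 0, 0.001, 0],
    [0, 0, 0.0008, 0],
    [0, 0, 0, 0],
    [0.001, 0, 0, 0],
    [0.003, 0, 0, 0],
    [0.004, 0, 0, 0],
    [0.004, 0, 0, 0],
    [0.004, 0, 0, 0],
    [0.004, 0, 0, 0],
    [0.004, 0, 0, 0],
    [0.004, 0, 0, 0],
    [0.003, 0, 0, 0],
    [0.002, 0, 0, 0],
    [0.001, 0, 0, 0],
    [0, 0, 0, 0],
  ],
)

```text
clock: 8.9
eef_pos: [0.5373, -0.0611, 0.0267]
tool_rot: [0.696, 0.718, -0.0, -0.0]
ft_force: [-3.7, 0.4, 7.4]
grip_width: 0.0856
```

Call:
send_rows(
  moves=[
    [0, 0, -0.002, 0],
    [0, 0, -0.006, 0],
    [0, 0, 0, 0],
  ],
)

```text
clock: 9.2
eef_pos: [0.5388, -0.0614, 0.0348]
tool_rot: [0.696, 0.718, 0.001, 0.001]
ft_force: [0.2, 0.1, -0.1]
grip_width: 0.0853
```

```bash
cat >> h.py <<'E'
def sil(K,T,ax,ay,th):
    out=[]
    for s in (-.1,.1):
        v=np.array([w2px(K,T,[ax+s*np.cos(th)-.014*np.cos(a)*np.sin(th),ay+s*np.sin(th)+.014*np.cos(a)*np.cos(th),.026+.014*np.sin(a)]) for a in np.linspace(0,6.28,60)])
        out.append((v[:,0].mean(),v[:,1].min(),v[:,1].max()))
    return np.round(out,1)
E
python3 - <<'E'
from h import *
o=monitor.get_obs()
p,d=cams.camera("wrist")
cv2.imwrite("pics/w6.png",p)
K,T=info("wrist",o);print(o["eef_pos"],o["ft_force"])
print(sil(K,T,.54,-.0695,.04))
E
```

```text
[ 0.53879876 -0.06144462  0.03480003] [ 0.18061668  0.06285106 -0.14608775]
[[115.3 240.8 299.7]
 [527.7 237.  295.7]]
```

View pics/w6.png

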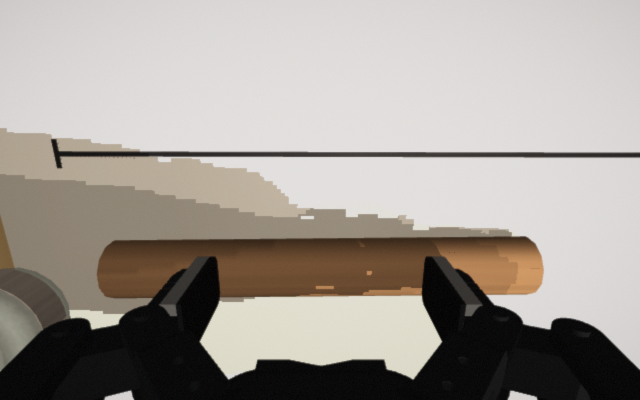

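Call:
send_rows(
  moves=[
    [-0.01, 0, 0, 0],
    [-0.007, 0, 0, 0],
    [0, 0, 0.004, 0],
    [0, 0, 0.002, 0],
    [0, 0, 0.001, 0],
    [0, 0, 0.0008, 0],
    [0, 0, 0, 0],
    [0.001, 0, 0, 0],
    [0.003, 0, 0, 0],
    [0.004, 0, 0, 0],
    [0.004, 0, 0, 0],
    [0.004, 0, 0, 0],
    [0.004, 0, 0, 0],
    [0.004, 0, 0, 0],
    [0.004, 0, 0, 0],
    [0.003, 0, 0, 0],
    [0.002, 0, 0, 0],
    [0.001, 0, 0, 0],
    [0, 0, 0, 0],
  ],
)

```text
clock: 11.15
eef_pos: [0.5367, -0.044, 0.0267]
tool_rot: [0.696, 0.718, -0.0, -0.0]
ft_force: [-4.2, -0.1, 7.2]
grip_width: 0.0852
```

Call:
send_rows(
  moves=[
    [0, 0, -0.002, 0],
    [0, 0, -0.006, 0],
    [0, 0, 0, 0],
  ],
)

```text
clock: 11.45
eef_pos: [0.5385, -0.0444, 0.035]
tool_rot: [0.696, 0.718, 0.001, 0.001]
ft_force: [0.2, -0.5, 0.5]
grip_width: 0.0854
```

Call:
send_rows(
  moves=[
    [-0.01, 0, 0, 0],
    [-0.007, 0, 0, 0],
    [0, 0, 0.004, 0],
    [0, 0, 0.002, 0],
    [0, 0, 0.001, 0],
    [0, 0, 0.0008, 0],
    [0, 0, 0, 0],
    [0.001, 0, 0, 0],
    [0.003, 0, 0, 0],
    [0.004, 0, 0, 0],
    [0.004, 0, 0, 0],
    [0.004, 0, 0, 0],
    [0.004, 0, 0, 0],
    [0.004, 0, 0, 0],
    [0.004, 0, 0, 0],
    [0.003, 0, 0, 0],
    [0.002, 0, 0, 0],
    [0.001, 0, 0, 0],
    [0, 0, 0, 0],
  ],
)

```text
clock: 13.35
eef_pos: [0.5363, -0.0269, 0.0267]
tool_rot: [0.696, 0.718, -0.0, -0.0]
ft_force: [-4.7, -0.1, 5.7]
grip_width: 0.0856
```

Call:
send_rows(
  moves=[
    [0, 0, -0.002, 0],
    [0, 0, -0.006, 0],
    [0, 0, 0, 0],
  ],
)

```text
clock: 13.65
eef_pos: [0.5381, -0.0274, 0.0353]
tool_rot: [0.696, 0.718, 0.001, 0.001]
ft_force: [0.8, -0.6, -0.3]
grip_width: 0.0853
```

```bash
python3 - <<'E'
from h import *
o=monitor.get_obs()
p,d=cams.camera("wrist")
cv2.imwrite("pics/w7.png",p)
K,T=info("wrist",o);print(o["clock"],o["eef_pos"],o["ft_force"])
print(sil(K,T,.54,-.0350,.04))
E
```

```text
13.65 [ 0.53810064 -0.0273562   0.03529739] [ 0.82352703 -0.59636658 -0.34226617]
[[117.1 239.7 298.5]
 [528.6 235.8 294.4]]
```

View pics/w7.png

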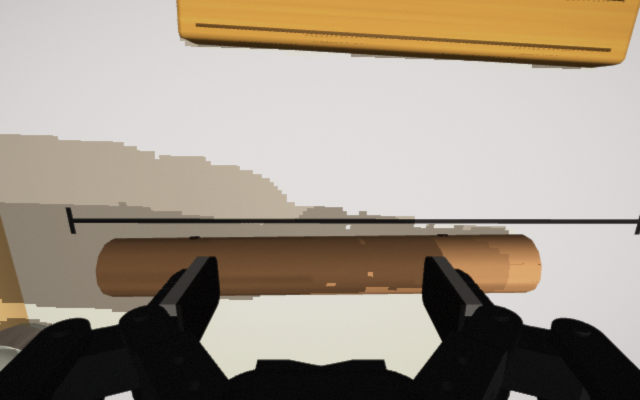

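```bash
python3 - <<'E'
from h import *
o=monitor.get_obs();K,T=info("wrist",o)
a=px2w(K,T,(71,220.5),.012);b=px2w(K,T,(638,220.5),.012);print(a,b)
for x in (.44,.54,.64): print(x,a[1]+(x-a[0])*(b[1]-a[1])/(b[0]-a[0]))
print(sil(K,T,.5386,-.0345,.04), "obs 97,240,297.5 / 541,235,292.5")
print(sil(K,T,.54,-.0345,.038))
E
```

```text
[ 0.41098033 -0.01991879  0.012     ] [ 0.70052223 -0.0112079   0.012     ]
0.44 -0.019045734372781023
0.54 -0.01603722427652992
0.64 -0.013028714180278816
[[114.2 238.9 297.8]
 [526.9 235.1 293.8]] obs 97,240,297.5 / 541,235,292.5
[[117.1 238.6 297.5]
 [529.7 235.5 294.2]]
```

Call:
send_rows(
  moves=[
    [-0.01, 0, 0, 0],
    [-0.007, 0, 0, 0],
    [0, 0, 0.004, 0],
    [0, 0, 0.002, 0],
    [0, 0, 0.001, 0],
    [0, 0, 0.001, 0],
    [0, 0, 0, 0],
    [0.001, 0, 0, 0],
    [0.003, 0, 0, 0],
    [0.004, 0, 0, 0],
    [0.004, 0, 0, 0],
    [0.004, 0, 0, 0],
    [0.004, 0, 0, 0],
    [0.004, 0, 0, 0],
    [0.004, 0, 0, 0],
    [0.004, 0, 0, 0],
    [0.003, 0, 0, 0],
    [0.002, 0, 0, 0],
    [0.001, 0, 0, 0],
    [0, 0, 0, 0],
  ],
)

```text
clock: 15.7
eef_pos: [0.5357, -0.0059, 0.0267]
tool_rot: [0.696, 0.718, -0.0, -0.0]
ft_force: [-4.2, -0.2, 5.8]
grip_width: 0.0856
```

Call:
send_rows(
  moves=[
    [0, 0, 0, 0],
    [0, 0, -0.001, 0],
    [0, 0, -0.003, 0],
    [0, 0, -0.006, 0],
    [0, 0, -0.02, 0],
    [0, 0, -0.04, 0],
    [0, 0, -0.04, 0],
    [0, 0, 0, 0],
    [0, 0, 0, 0],
  ],
)

```text
clock: 16.6
eef_pos: [0.5376, -0.0065, 0.1381]
tool_rot: [0.696, 0.718, 0.001, 0.001]
ft_force: [-0.1, -0.1, -1.5]
grip_width: 0.0855
```

```bash
python3 - <<'E'
from h import *
o=monitor.get_obs()
p,d=cams.camera("wrist")
cv2.imwrite("pics/w8.png",p)
K,T=info("wrist",o);print(o["clock"],o["eef_pos"],o["ft_force"])
print(sil(K,T,.539,-.0156,.04))
for x in (.44,.54,.64): print(w2px(K,T,(x,-.0160+(x-.54)*.0301,.012)))
E
```

```text
16.6 [ 0.53757823 -0.00649115  0.13805077] [-0.09393627 -0.07256941 -1.51233724]
[[191.3 189.8 225.9]
 [449.7 187.2 223.3]]
(np.float64(198.68283601506602), np.float64(201.9547691378155))
(np.float64(321.7190256705466), np.float64(201.87636247738155))
(np.float64(444.2935018557837), np.float64(201.7982500507936))
```

View pics/w8.png

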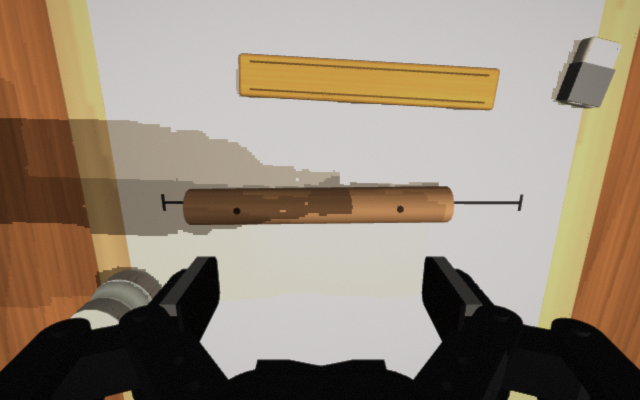

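Call:
send_rows(
  moves=[
    [0.02, 0.005, 0, -0.08],
    [0.03, 0.008, 0, 0],
    [0.03, 0.008, 0, 0],
    [0.03, 0.008, 0, 0],
    [0.01, 0.002, 0, 0],
    [0, 0, 0, 0],
    [0, 0, 0, 0],
  ],
)

```text
clock: 17.35
eef_pos: [0.5618, 0.1138, 0.1353]
tool_rot: [0.693, 0.721, -0.001, -0.0]
ft_force: [0.7, 0.1, 0.8]
grip_width: 0.085
```

```bash
python3 - <<'E'
from h import *
o=monitor.get_obs()
p,d=cams.camera("wrist")
cv2.imwrite("pics/w9.png",p)
q,d=cams.camera("top")
cv2.imwrite("pics/t9.png",cv2.resize(q[95:255,220:450],None,fx=3.4,fy=3.4,interpolation=cv2.INTER_CUBIC))
K,T=info("wrist",o);print(o["clock"],o["eef_pos"],R.from_quat(o["tool_rot"]).as_matrix()[:,1])
c=np.array([.5676,.074]);u=np.array([1,-.0164]);n=np.array([.0164,1])
for s in (-.09,.09):
  for t in (-.014,.014): print(np.round(w2px(K,T,[*(c+s*u+t*n),.03]),1))
E
```

```text
17.35 [0.5618414  0.11380201 0.13528491] [ 0.99924105  0.03887484 -0.00246445]
[210.5 257.1]
[209.3 223.8]
[437.2 268.6]
[442.6 236. ]
```

View pics/w9.png

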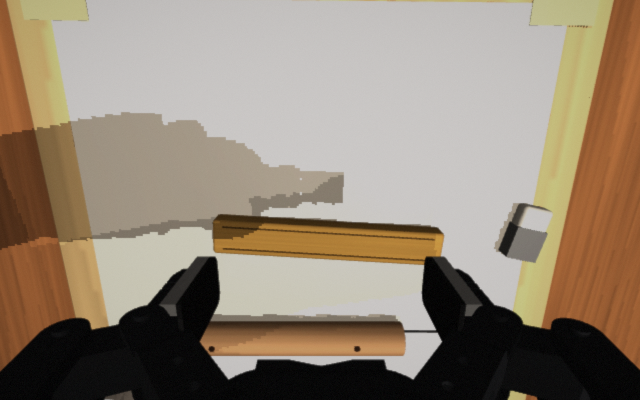

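View pics/t9.png

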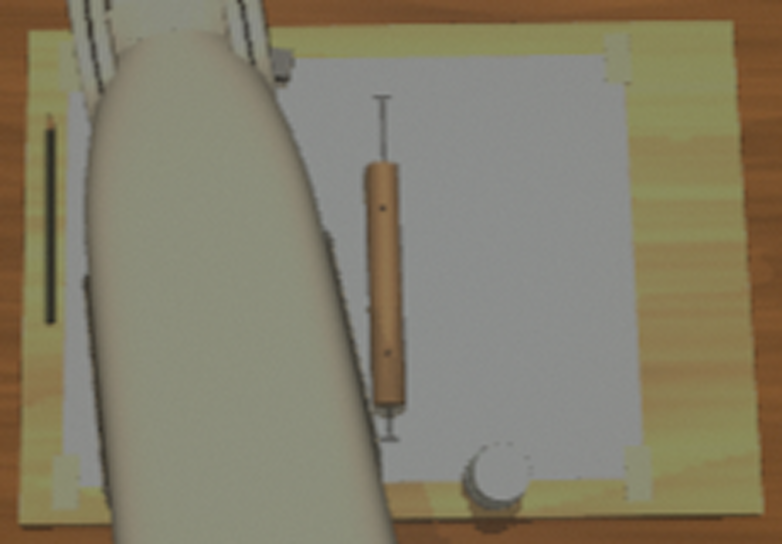

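```bash
python3 - <<'E'
from h import *
o=monitor.get_obs();K,T=info("wrist",o)
for n,c,z in [("fl",(213,251.5),.03),("fr",(440,264),.03),("bl",(214.5,215.5),.03),("br",(442,229),.03),("bl'",(214.5,215.5),.012),("br'",(442,229),.012)]:
  print(n,np.round(px2w(K,T,c,z),4))
p=cv2.imread("pics/w9.png")[200:280,195:460];cv2.imwrite("pics/w9c.png",cv2.resize(p,None,fx=3,fy=3,interpolation=cv2.INTER_CUBIC))
E
```

```text
fl [0.4798 0.0658 0.03  ]
fr [0.6597 0.0617 0.03  ]
bl [0.4824 0.0958 0.03  ]
br [0.6572 0.0913 0.03  ]
bl' [0.4768 0.0894 0.012 ]
br' [0.6643 0.0846 0.012 ]
```

View pics/w9c.png

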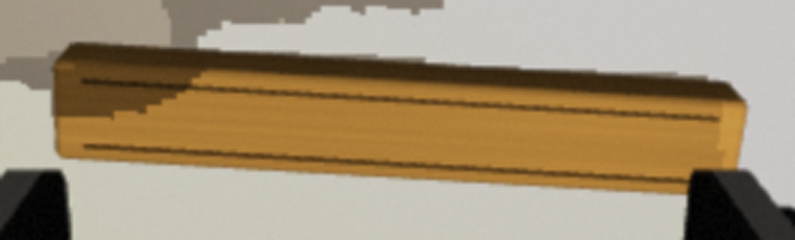

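Call:
send_rows(
  moves=[
    [0.006, 0.006, 0.02, 0],
    [0, 0, 0.04, 0],
    [0, 0, 0.03, 0],
    [0, 0, 0.02, 0],
    [0, 0, 0.01, 0],
    [0, 0, 0.005, 0],
    [0, 0, 0.002, 0],
    [0, 0, 0, 0],
    [0, 0, 0, 0],
  ],
)

```text
clock: 18.35
eef_pos: [0.5695, 0.1209, 0.0106]
tool_rot: [0.693, 0.721, 0.001, 0.001]
ft_force: [0.1, -0.6, 0.5]
grip_width: 0.0857
```

```bash
python3 - <<'E'
from h import *
o=monitor.get_obs()
p,d=cams.camera("wrist")
cv2.imwrite("pics/w10.png",p)
q,d=cams.camera("side")
cv2.imwrite("pics/s10.png",cv2.resize(q[120:280,200:440],None,fx=3.3,fy=3.3,interpolation=cv2.INTER_CUBIC))
print(o["clock"],o["eef_pos"],o["ft_force"])
E
```

```text
18.35 [0.56952293 0.12091881 0.01063768] [ 0.13750921 -0.60955592  0.51453783]
```

View pics/w10.png

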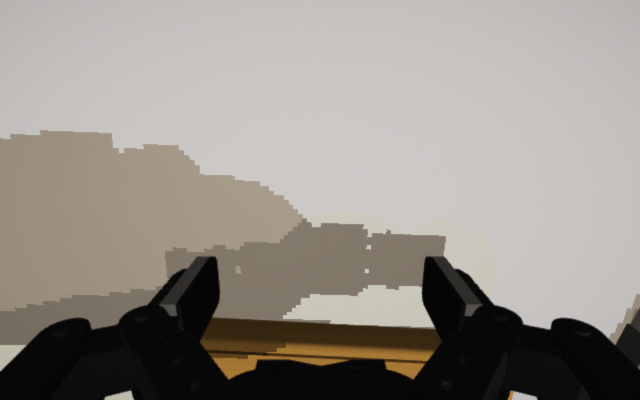

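View pics/s10.png

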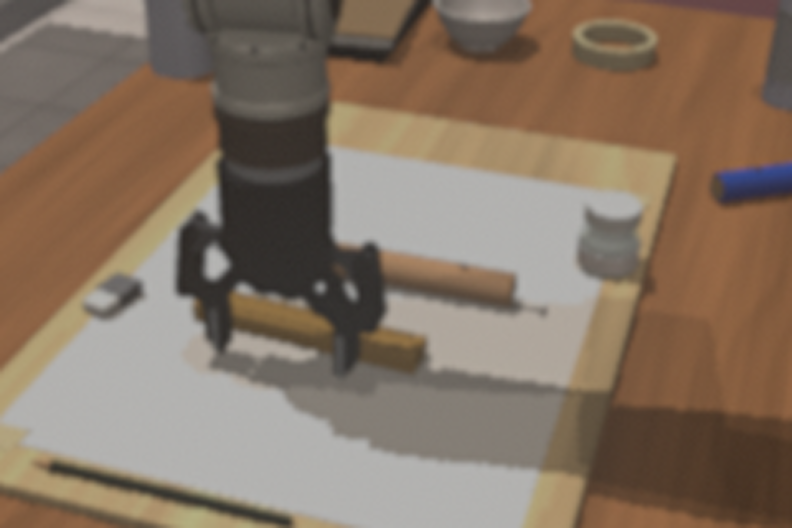

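Call:
send_rows(
  moves=[
    [-0.003, 0, 0.002, 0],
    [-0.004, 0, 0, 0],
    [-0.004, 0, 0, 0],
    [-0.004, 0, 0, 0],
    [-0.004, 0, 0, 0],
    [-0.004, 0, 0, 0],
    [-0.004, 0, 0, 0],
    [-0.004, 0, 0, 0],
    [-0.004, 0, 0, 0],
    [-0.004, 0, 0, 0],
    [-0.003, 0, 0, 0],
    [0, 0, 0, 0],
  ],
)

```text
clock: 19.65
eef_pos: [0.5702, 0.078, 0.0074]
tool_rot: [0.693, 0.721, -0.0, 0.0]
ft_force: [0.0, 1.5, -0.1]
grip_width: 0.0851
```

```bash
python3 - <<'E'
from h import *
o=monitor.get_obs()
p,d=cams.camera("wrist")
cv2.imwrite("pics/w11.png",p)
q,d=cams.camera("side")
cv2.imwrite("pics/s11.png",cv2.resize(q[120:280,200:440],None,fx=3.3,fy=3.3,interpolation=cv2.INTER_CUBIC))
print(o["clock"],o["eef_pos"],o["ft_force"])
E
```

```text
19.65 [0.57016277 0.07801283 0.00736501] [ 0.04561571  1.45856573 -0.08876907]
```

View pics/w11.png

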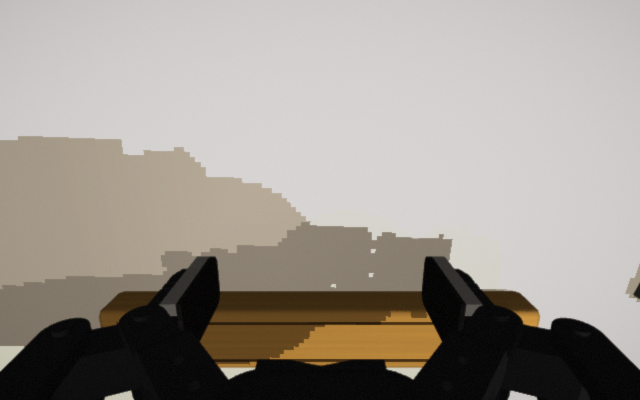

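View pics/s11.png

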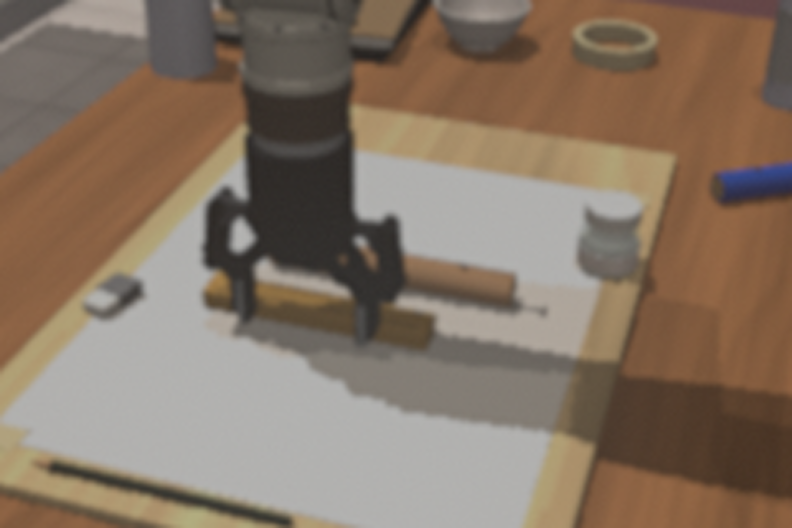

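```bash
python3 - <<'E'
from h import *
o=monitor.get_obs();K,T=info("wrist",o)
for z in (.012,.028,.03):
  for u in (120,320,520): print(z,u,np.round(px2w(K,T,(u,292),z),4),np.round(px2w(K,T,(u,323),.03),4))
E
```

```text
0.012 120 [0.4803 0.0614 0.012 ] [0.4899 0.0585 0.03  ]
0.012 320 [0.5709 0.0648 0.012 ] [0.571  0.0615 0.03  ]
0.012 520 [0.6616 0.0682 0.012 ] [0.6523 0.0646 0.03  ]
0.028 120 [0.4904 0.0715 0.028 ] [0.4899 0.0585 0.03  ]
0.028 320 [0.5705 0.0745 0.028 ] [0.571  0.0615 0.03  ]
0.028 520 [0.6508 0.0775 0.028 ] [0.6523 0.0646 0.03  ]
0.03 120 [0.4917 0.0728 0.03  ] [0.4899 0.0585 0.03  ]
0.03 320 [0.5705 0.0757 0.03  ] [0.571  0.0615 0.03  ]
0.03 520 [0.6494 0.0787 0.03  ] [0.6523 0.0646 0.03  ]
```

Call:
send_rows(
  moves=[
    [-0.003, 0, 0, 0],
    [-0.004, 0, 0, 0],
    [-0.004, 0, 0, 0],
    [-0.004, 0, 0, 0],
    [-0.004, 0, 0, 0],
    [-0.004, 0, 0, 0],
    [-0.004, 0, 0, 0],
    [-0.003, 0, 0, 0],
    [-0.002, 0, 0, 0],
    [-0.001, 0, 0, 0],
    [0, 0, 0, 0],
  ],
)

```text
clock: 20.85
eef_pos: [0.5714, 0.0455, 0.0074]
tool_rot: [0.693, 0.721, -0.0, 0.0]
ft_force: [-0.4, 2.8, -1.0]
grip_width: 0.0853
```

```bash
python3 - <<'E'
from h import *
o=monitor.get_obs()
q,d=cams.camera("side")
cv2.imwrite("pics/s12.png",cv2.resize(q[160:250,230:390],None,fx=5,fy=5,interpolation=cv2.INTER_CUBIC))
print(o["clock"],o["eef_pos"],o["ft_force"])
q,d=cams.camera("top")
cv2.imwrite("pics/t12.png",cv2.resize(q[95:255,220:450],None,fx=3.4,fy=3.4,interpolation=cv2.INTER_CUBIC))
E
```

```text
20.85 [0.57144315 0.04552389 0.0074015 ] [-0.38762375  2.84543261 -1.01868875]
```

View pics/s12.png

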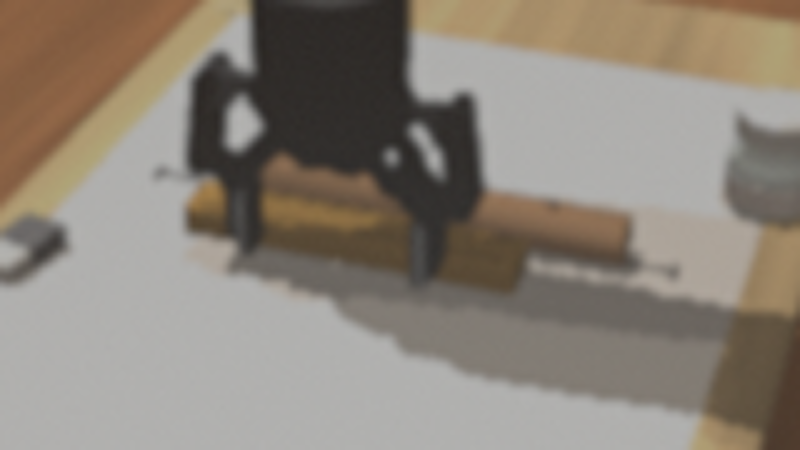

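View pics/t12.png

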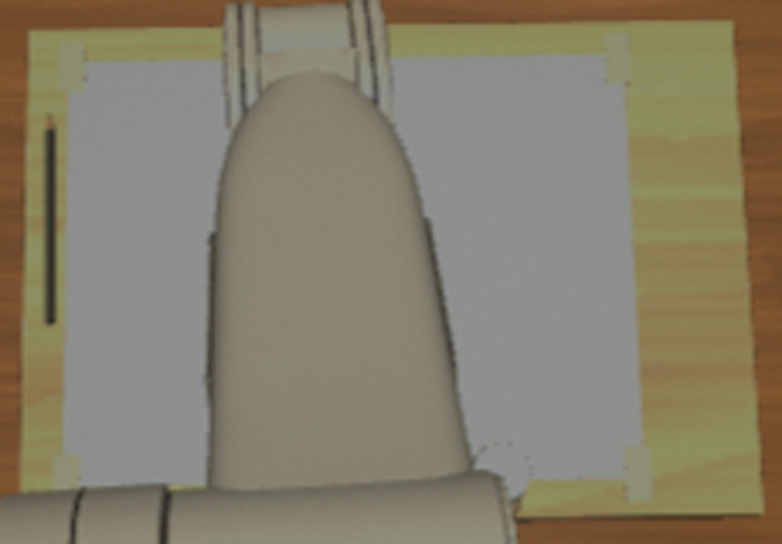

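Call:
send_rows(
  moves=[
    [-0.001, 0, 0, 0],
    [-0.001, 0, 0, 0],
    [-0.0005, 0, 0, 0],
    [0, 0, 0, 0],
    [0.005, 0, 0, 0],
    [0.02, 0, 0, 0],
    [0.02, 0, -0.03, 0],
    [0, 0, -0.04, 0],
    [0, 0, -0.04, 0],
    [0, 0, -0.03, 0],
    [-0.04, 0, 0, 0],
    [-0.03, 0, 0, 0],
    [-0.02, 0, 0, 0],
    [0, 0, 0, 0],
    [0, 0, 0, 0],
  ],
)

```text
clock: 22.45
eef_pos: [0.5732, -0.0023, 0.1474]
tool_rot: [0.694, 0.72, -0.0, 0.0]
ft_force: [0.2, -0.8, 0.2]
grip_width: 0.0853
```

```bash
python3 - <<'E'
from h import *
o=monitor.get_obs()
q,d=cams.camera("wrist")
cv2.imwrite("pics/w13.png",q)
print(o["clock"],o["eef_pos"],o["ft_force"])
cv2.imwrite("pics/w13c.png",cv2.resize(q[120:280,180:500],None,fx=2.5,fy=2.5,interpolation=cv2.INTER_CUBIC))
E
```

```text
22.45 [ 0.57322645 -0.0023063   0.14742643] [ 0.22834172 -0.8292907   0.21742234]
```

View pics/w13.png

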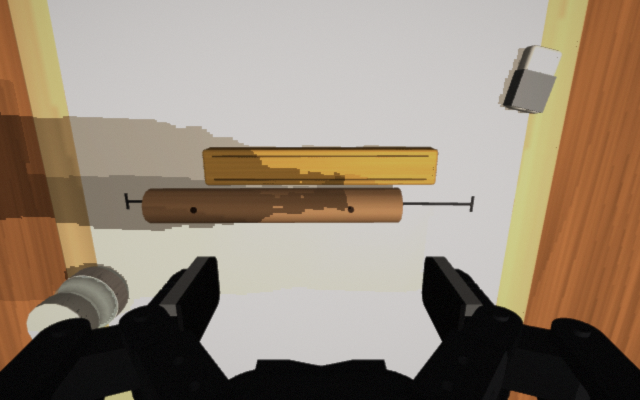

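View pics/w13c.png

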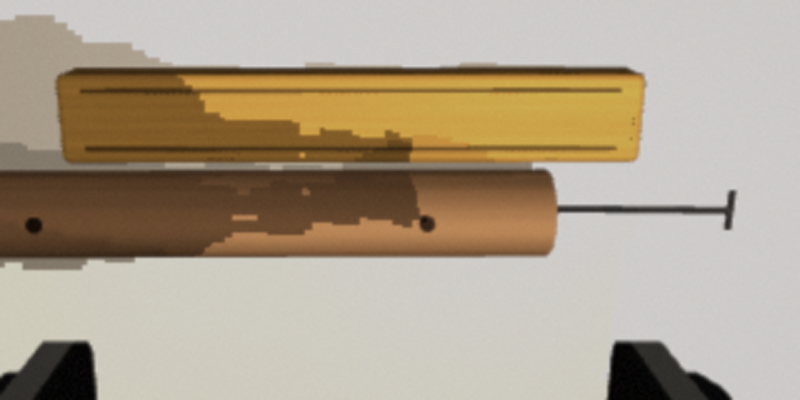

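```bash
python3 - <<'E'
from h import *
o=monitor.get_obs();K,T=info("wrist",o)
a=px2w(K,T,(206,184.3),.029);b=px2w(K,T,(435,184),.029);print("bar front",a,b)
print("bar back top",px2w(K,T,(204,150.5),.03),px2w(K,T,(436.5,150),.03))
print(sil(K,T,.539,-.0148,.04),"obs L 142.5:188.5-222.5 R 402:187.5-222.3")
l=px2w(K,T,(127,201),.012);r=px2w(K,T,(472,204),.012);print("line",l,r)
for x in (.44,.539,.64): print(x, l[1]+(x-l[0])*(r[1]-l[1])/(r[0]-l[0]))
E
```

```text
bar front [0.48435683 0.00197417 0.029     ] [0.66275272 0.00907564 0.029     ]
bar back top [0.48459833 0.0284947  0.03      ] [0.66005465 0.03563961 0.03      ]
[[151.8 189.  223.9]
 [401.1 188.6 223.5]] obs L 142.5:188.5-222.5 R 402:187.5-222.3
line [ 0.41154071 -0.01944337  0.012     ] [ 0.70227412 -0.01092375  0.012     ]
0.44 -0.01860940231764842
0.539 -0.01570831759146795
0.64 -0.012748625093041414
```

Call:
send_rows(
  moves=[
    [0.02, 0, 0, 0],
    [0.04, 0, 0, 0],
    [0.03, 0, 0, 0],
    [0, 0, 0.04, 0],
    [0, 0, 0.04, 0],
    [0, 0, 0.03, 0],
    [0, 0, 0.02, 0],
    [0, 0, 0.01, 0],
    [0, 0, 0, 0],
    [-0.02, 0, 0, 0],
    [-0.01, 0, 0, 0],
    [-0.008, 0, 0, 0],
    [-0.003, 0, 0, 0],
    [-0.002, 0, 0, 0],
    [0, 0, 0, 0],
  ],
)

```text
clock: 24.0
eef_pos: [0.5716, 0.0453, 0.0077]
tool_rot: [0.693, 0.721, 0.0, 0.0]
ft_force: [0.0, 0.2, 0.1]
grip_width: 0.0857
```

Call:
send_rows(
  moves=[
    [-0.002, 0, 0, 0],
    [-0.001, 0, 0, 0],
    [-0.001, 0, 0, 0],
    [-0.001, 0, 0, 0],
    [-0.001, 0, 0, 0],
    [0, 0, 0, 0],
  ],
)

```text
clock: 24.6
eef_pos: [0.5718, 0.0396, 0.0075]
tool_rot: [0.693, 0.721, 0.0, -0.0]
ft_force: [0.5, 4.9, -0.4]
grip_width: 0.0855
```

Push 1 mm more slowly, then back off and look.

Call:
send_rows(
  moves=[
    [-0.0005, 0, 0, 0],
    [-0.0005, 0, 0, 0],
    [0, 0, 0, 0],
    [0.003, 0, 0, 0],
    [0.02, 0, 0, 0],
    [0.02, 0, -0.03, 0],
    [0, 0, -0.04, 0],
    [0, 0, -0.04, 0],
    [0, 0, -0.03, 0],
    [-0.04, 0, 0, 0],
    [-0.03, 0, 0, 0],
    [-0.02, 0, 0, 0],
    [0, 0, 0, 0],
    [0, 0, 0, 0],
  ],
)

```text
clock: 26.0
eef_pos: [0.5733, -0.0096, 0.1472]
tool_rot: [0.694, 0.72, -0.001, 0.0]
ft_force: [-1.0, -0.1, 0.7]
grip_width: 0.0854
```

```bash
python3 - <<'E'
from h import *
o=monitor.get_obs()
q,d=cams.camera("wrist")
cv2.imwrite("pics/w14.png",q)
print(o["clock"],o["eef_pos"],o["ft_force"])
K,T=info("wrist",o);print(sil(K,T,.539,-.0148,.04))
cv2.imwrite("pics/w14c.png",cv2.resize(q[120:260,110:490],None,fx=2.1,fy=2.1,interpolation=cv2.INTER_CUBIC))
E
```

```text
26.0 [ 0.57328408 -0.00961854  0.14717282] [-1.04512406 -0.1245564   0.68142207]
[[150.7 179.4 214.6]
 [402.3 178.7 213.9]]
```

View pics/w14c.png

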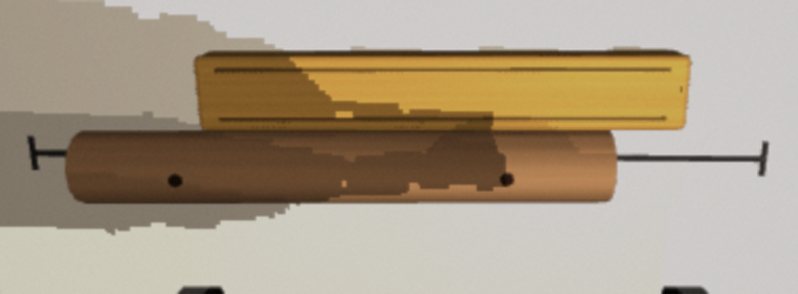

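```bash
python3 - <<'E'
from h import *
o=monitor.get_obs();K,T=info("wrist",o)
l=px2w(K,T,(125.7,192.7),.012);r=px2w(K,T,(473.8,195.2),.012)
for x in (.44,.539,.64): print(x, l[1]+(x-l[0])*(r[1]-l[1])/(r[0]-l[0]))
for y,t in ((-.0165,.04),(-.0175,.04),(-.0165,.037)): print(y,t,sil(K,T,.539,y,t), "obs 182.4-216.2, 182-216.2")
print("bar front",px2w(K,T,(206,181.4),.029),px2w(K,T,(435,181.2),.029))
E
```

```text
0.44 -0.018574132470039216
0.539 -0.015528215829232177
0.64 -0.012420765518913888
-0.0165 0.04 [[150.9 182.3 217.4]
 [401.8 181.8 216.9]] obs 182.4-216.2, 182-216.2
-0.0175 0.04 [[151.  183.5 218.6]
 [401.7 183.  218.1]] obs 182.4-216.2, 182-216.2
-0.0165 0.037 [[150.9 181.9 217. ]
 [401.8 182.2 217.3]] obs 182.4-216.2, 182-216.2
bar front [ 0.48462797 -0.00295513  0.029     ] [0.66247807 0.00400703 0.029     ]
```

Call:
send_rows(
  moves=[
    [0.05, 0, -0.02, 0],
    [0.05, 0, -0.02, 0],
    [0.05, -0.02, 0, 0],
    [0.05, -0.02, 0, 0],
    [0.05, -0.02, 0, 0],
    [0.05, -0.02, 0, 0],
    [0.04, -0.02, 0, 0],
    [0.04, -0.02, 0, 0],
    [0, 0, 0, 0],
    [0, 0, 0, 0],
  ],
)

```text
clock: 27.05
eef_pos: [0.4441, 0.3467, 0.1843]
tool_rot: [0.692, 0.722, -0.0, 0.0]
ft_force: [-0.4, -0.3, -0.1]
grip_width: 0.0855
```

```bash
python3 - <<'E'
from h import *
q,d=cams.camera("top");print(monitor.get_obs()["clock"])
cv2.imwrite("pics/t15.png",cv2.resize(q[110:240,270:400],None,fx=4.5,fy=4.5,interpolation=cv2.INTER_CUBIC))
E
```

```text
27.1
```

View pics/t15.png

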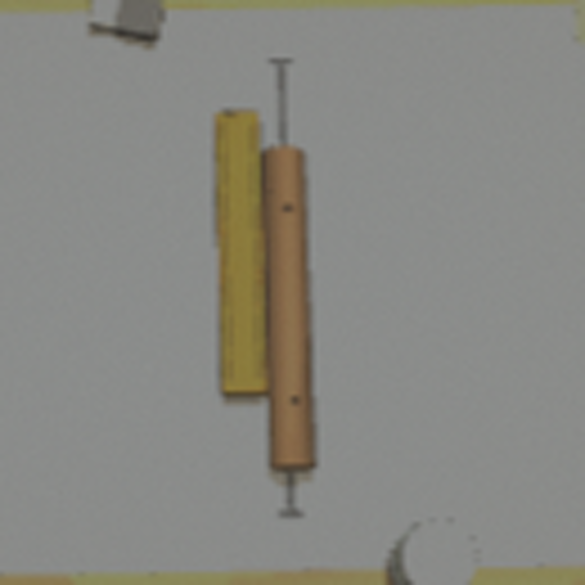

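```bash
python3 - <<'E'
from workcell import order
print(order.job_done())
E
```

```text
the job is handed in; nothing more can be done
None
```

The job is handed in at about 27 s on the clock: the rod is on the pencil line and the brass bar rests along it. `job_done` gives no verdict, so the figures below are my own measurements.

**What I did**
- I rolled the rod about 89 mm with the open fingertips, in five light strokes on its top. The press was about 5 to 7 N. The rod moved half as far as the fingertips did, and its drilled holes turned with it.
- I pushed the bar from the line's other side, first to about 4 mm from the rod. After looking, I closed the rest at about 5 N, then withdrew the arm clear of everything.

**Last checks**

| Check | Measured | Limit |
|---|---|---|
| Rod ends from the line | about 1–2 mm | 7 mm |
| Rod middle from the line's middle | about 16 mm | 45 mm |
| Rod and bar middles, along the line | about 34 mm | 60 mm |
| Gap between bar and rod | none visible | 7 mm |

- In the last top picture the eraser and jar showed no shift. The pencil was outside that crop; it looked unmoved in the earlier wide one.
- The wrist and top cameras disagreed by 1–2 mm, within the stated calibration.
- The bar moved the rod about 2 mm when it touched, which is included in the figures above. No check failed.

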